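# Draw the vial magnifier out to the red mark and hold it

## Task

Press the yellow lock button fully down to release the magnifier's telescoping boom, then draw the boom out by its blue knob until its pointer stands at the red mark on the scale. The boom springs back if let go, so finish while still holding the knob steady at the mark, and leave the red mark and everything else on the table where it is.

Things in the scene. Friction and masses are not known exactly. Their poses are not given: they have to be found in the camera images.
- station: inspection station fixed to the table: white base plate 550 x 140 x 12 mm; origin at table height on the boom's centre line, z up. Its x axis is the way the boom draws out, y points to the scale side. Grey lock housing x -185 to -85 mm, 70 mm wide, 112 mm high (only button and knob are higher). White scale bar x 30 to 220, y 36 to 52 mm, top 75 mm up, black ticks each 10 mm
- lock_top (a point): centre of the top face of the yellow round lock button (30 mm diameter, stands 12 mm proud of the grey housing), at x = -135 mm on the station; 124 mm above the table while the boom is locked, 116 mm when pressed home
- lock (a joint): travel of the lock button in m: 0 up (boom locked), 0.008 pressed home. It presses straight down against about 3 N, has a hard stop at 0.008 and stays down by itself. The boom is free from about 0.005 on
- knob (a point): the blue upright knob by which the boom is drawn: round post 26 mm diameter, 50 mm tall, on a 34 mm collar; foot 94 mm, top 150 mm above the table. This point lies on its axis, 130 mm above the table, the height at which to grip it. It starts at x = 10 mm on the station and moves with the boom
- boom (a joint): how far the boom (18 mm square steel, top 94 mm above the table) is drawn out of its sleeve, in m: 0 home, 0.15 end stop. Blocked at 0 until the lock button has been pressed home. A return spring pulls it home with about 4 N at 0 to 6 N at 0.15, so it runs back if let go
- pointer (a point): tip of the boom's black pointer (white line on it), which runs along the scale's edge with the boom: 45 mm ahead (station +x) of the knob's axis, 36 mm to the +y side, 82 mm above the table. Beyond it the boom carries a black magnifier ring, 96 mm outer diameter, centred 90 mm ahead of the knob's axis, top 91 mm above the table
- mark_line (a point): the mark: inner end of the red line across the top of the scale (which runs on into a 12 mm wide red tab, centred on it, at the outer edge), 36 mm to the station's +y side, 77 mm above the table; axes as the station's. Its stiff carriage also carries the vial to be looked at, which is centred under the magnifier ring when the pointer stands at the red line
- mark (a joint): where the red mark is set on the scale, in m: the boom is at the mark when joint boom equals this value (0.05 to 0.13). Not to be moved
- vial_a: closed glass vial with a green cap, 24 mm diameter, 50 mm tall. Bystander, stands loose on the table; origin at the centre of its underside
- vial_b: closed glass vial with an orange cap, 24 mm diameter, 50 mm tall. Bystander, stands loose on the table; origin at the centre of its underside
- pen: blue pen, 138 mm long, 12 mm high, lying along its x axis. Bystander, stands loose on the table; origin at the centre of its underside
- syringe: capped plastic syringe, about 137 mm long and 20 mm high, lying along its x axis. Bystander, stands loose on the table; origin at the centre of its underside
- pulp_tray: grey-beige moulded pulp tray, 225 x 135 x 35 mm. Bystander, stands loose on the table; origin at the centre of its underside
- carton: open cardboard carton with a blue band, 112 x 82 x 60 mm. Bystander, stands loose on the table; origin at the centre of its underside
- swab_box: closed white swab box with a teal band, 92 x 132 x 55 mm. Bystander, stands loose on the table; origin at the centre of its underside

How it is judged:
On the way, in this order (a step that is already met when the one before it is completed fails the run):
1. the lock button is pressed fully down while the boom is still home (value of joint lock above 0.0065 m and value of joint boom below 0.01 m), for 0.1 s.
2. the boom is being drawn out by its knob (value of joint boom above 0.02 m and contact force between the fingers and boom_c1 above 1 N), for 0.1 s.
At the end, for the whole second after the job is handed in: the pointer stands within 5 mm of the red mark, still, with the gripper's fingers on the blue knob (more than 1 N) holding it against the spring; the lock button is down and the red mark has not been shifted (5 mm) (x of pointer in the frame of mark_line between -0.005 and 0.005 m and contact force between the fingers and boom_c1 above 1 N and velocity of joint boom between -0.01 and 0.01 m/s and value of joint lock above 0.006 m and distance of mark_line from where it was at the start of the episode below 0.005 m); the arm keeps its last pose, push and grip.
It fails at once if the red mark is shifted by more than 8 mm (distance of mark_line from where it was at the start of the episode above 0.008 m).
It fails at once if another thing on the table is displaced by more than 25 mm (distance of any of vial_a, vial_b, pen, syringe, pulp_tray, carton, swab_box from where it was at the start of the episode above 0.025 m).
It also fails if it takes over 48 s, if anything falls off the work surface, if the arm or the gripper's body presses on something with over 40 N, if the wrist force passes 120 N, or if a joint passes its speed limit or range.

## Robot

A 7-joint arm with a two-finger parallel gripper is mounted at the origin on the work surface. World frame = base frame: x ahead of the robot, y to its left, z up, the work surface at z = 0. Lengths are in m, angles in rad, forces in N, time in s.
With the tool pointing down it reaches from about 0.4 to 0.85 m from the base axis. Payload 10.4 kg.
Tool frame: the origin (TCP) lies between the finger pads; the fingertips stand 11 mm ahead of it and the grasp point (between the pads) lies 8 mm behind it (r.tcp_to_tips is the distance from the TCP to the fingertips, in m); z points along the fingers, y is the line along which they close (so a half turn about z gives the same grasp; the last joint's range is limited). The gripper opens to 87 mm and grips with 3 to 60 N. Pads are 19 mm wide; open, the fingers measure 117 mm over their backs; the gripper's body (75 mm by 190 mm) begins 51 mm behind the grasp point.
Start: joints at [-1.3, 0.332, -0.065, 1.46, 0.022, 1.35, -0.088], TCP at [0.181, 0.598, 0.234] pointing down, gripper open.
Joint ranges: [-2.6, 2.6], [-0.5, 2.12], [-1.47, 1.34], [0.16, 2.42], [-1.27, 4.41], [0.06, 2.06], [-2.6, 2.6]. Speed limits (rad/s): [2.22, 2.22, 2.79, 2.79, 3.14, 3.14, 3.14].

## Interface

Orientations are given as a unit quaternion [x, y, z, w].
In Python, from bench import r gives the robot as it stands. The module is installed in compiled form; this text tells all that it offers.
- The arm moves only by the shell command python3 -m crank 'ROWS' [FORCE]. ROWS is JSON, a list of rows, each an object of numbers: "claw": the closure, from -1 (fully open) to 1 (shut); "dx", "dy", "dz": the shift along the tool's x, y, z each as a share of 3 cm, from -1 to 1; "ax", "ay", "az": the turn, a rotation vector about the tool's x, y, z each as a share of 6 degrees, from -1 to 1. A call has 1 to 8 rows; each row shifts and turns the commanded pose from where the row before left it, along the tool's axes as they then stand; what a row does not reach is not made up. A row lasts 1/12 s, in which the tool goes at most 41.7 mm and 7.16 degrees, less where a joint would pass 70% of its speed; a pose out of reach is approached as far as the arm can. A call with a number of a shift or a turn outside -1 to 1 is refused whole. A call with a gripper value outside its range is refused whole. The fingers move at their own pace and stop on an object; FORCE is the grip in N (left out, the last holds). Time passes only in rows, so rows that do not move let the fingers close. It gives the time, the measured TCP pose, the force, the opening and the grip force at its end, in the units of the state.
- r.read_state(): the state, without advancing time (a new reading comes with each control period).
- r.camera(name): name is "side" or "top"; returns a dict with "color" (384x512x3 uint8, red, green, blue), "mtx" (3x3 intrinsics, pixels), "R" (3x3) and "t" (3): a world point X has camera coordinates R X + t. Camera axes: x right, y down, z forward; pixel columns grow to the right and rows downward; lengths in m; the calibration is good to about 2 mm. A picture is of the moment at which its call begins. There is no depth.
- r.close_job(): hands the job in; it is judged then, once.
The state is a dict: "time": time; "joint_positions": joint angles; "joint_vel": joint speeds; "joint_torque": joint torques, N m; "ee_pos": TCP position; "eef_rot": TCP orientation; "ft_force": force on the tool from outside, world axes, zero at the start; "torque": the same for the moment, N m; "width": finger opening in m; "grip_force": force on a finger pad.
Only numpy, scipy, OpenCV 4.12 (cv2) and the standard library are available. Lean on these libraries where they do the work, as an engineer would, in place of code of your own. Each camera call takes 0.05 s, during which the arm holds its last target. There are 200 camera calls.

## Working session

There is one attempt and no reset: what is moved stays moved. The work goes in short steps, Python scripts to look and compute and a shell command to move; the robot and the scene stay as the last step left them, time stands still between calls to the robot, and variables do not carry over. Pictures are saved under pics/ and viewed, at most 10 in all, crops included, and the job is handed in when it is done.

```bash
mkdir -p pics; python3 - <<'E'
from bench import r
import cv2,pickle
s=r.read_state();print({k:s[k] for k in("time","ee_pos","eef_rot","width","ft_force")})
d={}
for n in("top","side"):
    c=r.camera(n);d[n]=c;cv2.imwrite(f"pics/{n}0.png",c["color"][:,:,::-1]);print(n,c["mtx"],-c["R"].T@c["t"])
pickle.dump(d,open("c0.pkl","wb"))
E
```

```text
{'time': 0.0, 'ee_pos': array([0.18089399, 0.59785794, 0.23275071]), 'eef_rot': array([ 1.46357858e-01,  9.89231454e-01, -7.08260430e-04, -7.63675719e-05]), 'width': 0.08703230434267763, 'ft_force': array([ 0.13064438, -0.43453127, -0.01194504])}
top [[352.58628243   0.         262.9234117 ]
 [  0.         352.58628243 192.71681128]
 [  0.           0.           1.        ]] [ 0.38465086 -0.00170897  1.52291392]
side [[437.79752552   0.         249.02476293]
 [  0.         437.79752552 188.00499002]
 [  0.           0.           1.        ]] [-0.1355515  -0.91711102  0.78257683]
```

View pics/top0.png

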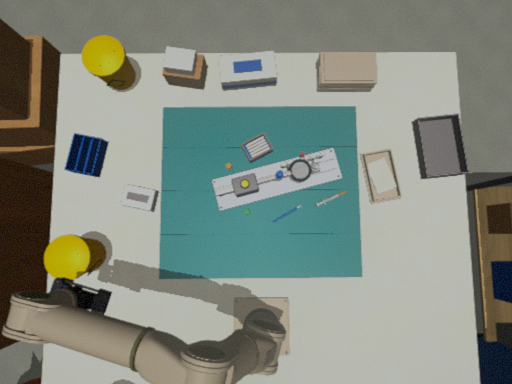

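View pics/side0.png

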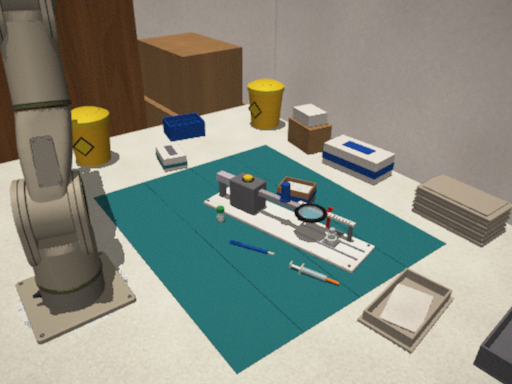

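The top view shows the station tilted: button near (245,184), blue knob near (279,175) and red mark near (302,155). The side view shows the button near (248,178), knob near (286,190) and red tab near (329,212). Next I'll locate these three by colour masks.

```bash
cat > h.py <<'E'
import numpy as np,cv2
def blob(c,col,box):
    hsv=cv2.cvtColor(c["color"],cv2.COLOR_RGB2HSV);x0,y0,x1,y1=box
    rng={"y":[((20,120,100),(35,255,255))],"b":[((105,130,40),(125,255,255))],"r":[((0,150,60),(7,255,255)),((172,150,60),(180,255,255))]}[col]
    m=sum(cv2.inRange(hsv,np.array(a),np.array(b)) for a,b in rng)
    k=np.zeros_like(m);k[y0:y1,x0:x1]=m[y0:y1,x0:x1]
    n,l,st,ce=cv2.connectedComponentsWithStats(k)
    i=1+np.argmax(st[1:,4]);return ce[i],st[i],(l==i)
def ray(c,p):
    d=c["R"].T@np.linalg.solve(c["mtx"],[p[0],p[1],1]);return -c["R"].T@c["t"],d
def plane(c,p,z):
    o,d=ray(c,p);return o+d*(z-o[2])/d[2]
def tri(ca,pa,cb,pb):
    A=[];b=[]
    for c,p in((ca,pa),(cb,pb)):
        o,d=ray(c,p);d=d/np.linalg.norm(d);P=np.eye(3)-np.outer(d,d);A.append(P);b.append(P@o)
    return np.linalg.lstsq(np.vstack(A),np.hstack(b),rcond=None)[0]
E
python3 - <<'E'
import pickle,numpy as np,cv2;from h import *
np.set_printoptions(precision=4,suppress=True)
d=pickle.load(open("c0.pkl","rb"));T,S=d["top"],d["side"]
for n,z,bt,bs in(("y",.121,(235,172,257,196),(235,165,262,190)),("b",.13,(270,165,287,184),(275,175,297,206)),("r",.077,(292,145,312,165),(320,202,338,235))):
    a,sa,_=blob(T,n,bt);b,sb,_=blob(S,n,bs)
    print(n,a,sa,b,sb,plane(T,a,z),plane(S,b,z),tri(T,a,S,b))
t=cv2.resize(T["color"][140:215,205:350],None,fx=5,fy=5,interpolation=cv2.INTER_CUBIC)
cv2.imwrite("pics/tc.png",t[:,:,::-1])
t=cv2.resize(S["color"][160:270,195:375],None,fx=4.4,fy=4.4,interpolation=cv2.INTER_CUBIC)
cv2.imwrite("pics/sc.png",t[:,:,::-1])
E
```

```text
y [244.3256 183.1628] [241 180   8   7  43] [247.5577 177.1538] [243 174  10   7  52] [0.581 0.061 0.121] [0.5764 0.0537 0.121 ] [0.5818 0.0612 0.1159]
b [279.3235 174.2941] [276 171   7   8  34] [285.9744 192.8667] [277 182  20  20 195] [ 0.6146 -0.0794  0.13  ] [ 0.6014 -0.1015  0.13  ] [ 0.6183 -0.081   0.114 ]
r [302. 154.] [302 153   1   3   3] [327.5   222.125] [326 218   4   9  24] [ 0.7086 -0.1783  0.077 ] [ 0.6514 -0.2273  0.077 ] [ 0.7146 -0.1803  0.0264]
```

View pics/tc.png

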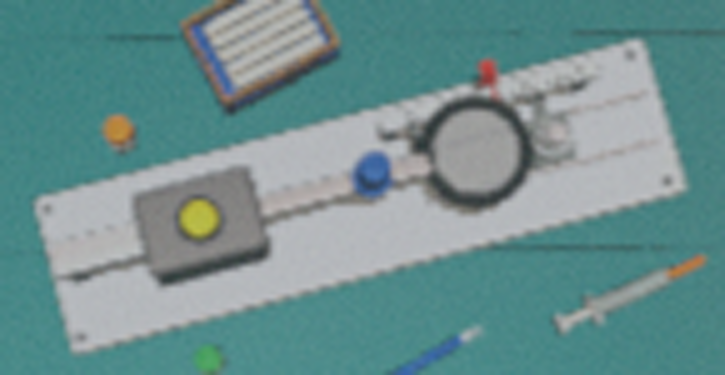

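View pics/sc.png

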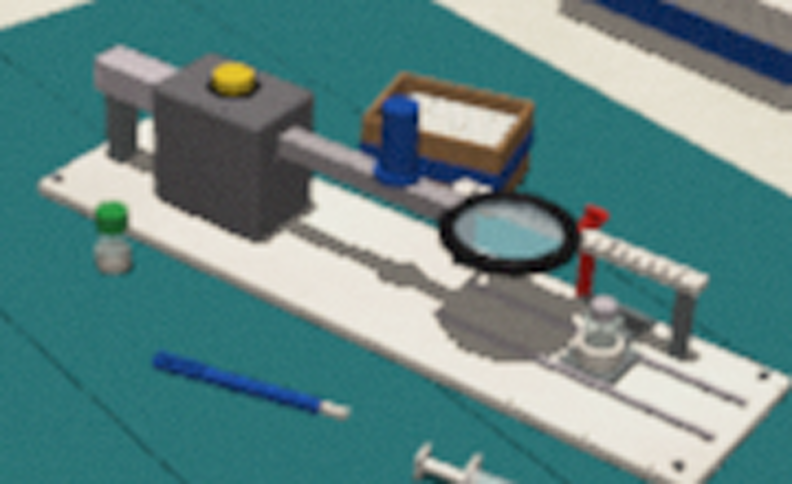

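The crops show plate corners at about (38,200), (645,40), (687,187) and (78,352) in the top crop. The red tab is at (488,72), with the line running to (494,95), and the vial on its carriage is at (550,135). I'll fit the station frame from these.

```bash
python3 - <<'E'
import pickle,numpy as np,cv2;from h import *
np.set_printoptions(precision=4,suppress=True)
d=pickle.load(open("c0.pkl","rb"));T,S=d["top"],d["side"]
f=lambda u,v:((u+.5)/5-.5+205,(v+.5)/5-.5+140)
C=[plane(T,f(*p),.012)[:2] for p in((38,200),(645,40),(687,187),(78,352))]
print("corners",C,"L",[np.linalg.norm(C[i]-C[(i+1)%4]) for i in range(4)])
ex=(C[1]-C[0]+C[2]-C[3]);ex/=np.linalg.norm(ex);ey=np.array([-ex[1],ex[0]])
B=plane(T,f(199,217),.124)[:2];K=plane(T,f(374,168),.15)[:2]
e2=(K-B)/np.linalg.norm(K-B)
print("B",B,"K",K,np.linalg.norm(K-B),"ex",ex,"e2",e2,"yaw",np.degrees(np.arctan2(ex[1],ex[0])),np.degrees(np.arctan2(e2[1],e2[0])))
O=(B+.135*ex+K-.01*ex)/2;print("O",O,"plate centre",np.mean(C,0),"off",((np.mean(C,0)-O)@ex,(np.mean(C,0)-O)@ey))
hsv=cv2.cvtColor(T["color"],cv2.COLOR_RGB2HSV)
g=lambda X:((X[:2]-O)@ex,(X[:2]-O)@ey)
for n,p,z in(("tab",(488,72),.078),("line",(496,95),.077),("vial",(550,135),.05),("ring",(476,152),.091)):print(n,g(plane(T,f(*p),z)))
gs=lambda u,v:((u+.5)/4.4-.5+195,(v+.5)/4.4-.5+160)
for p in((595,215),(588,237)):print("side",g(plane(S,gs(*p),.077)))
s=T["color"][150:162,297:308].astype(int);print((s[:,:,0]-s[:,:,1:].max(2)))
E
```

```text
corners [array([0.6128, 0.2048]), array([ 0.7509, -0.3254]), array([ 0.6204, -0.358 ]), array([0.4809, 0.1694])] L [np.float64(0.5479082391785002), np.float64(0.13450975879183785), np.float64(0.5456068800658146), np.float64(0.13651452180373946)]
B [0.5812 0.0606] K [ 0.6157 -0.0787] 0.14342325812742374 ex [ 0.2539 -0.9672] e2 [ 0.2401 -0.9707] yaw -75.28912458253517 -76.10762236491352
O [ 0.6143 -0.0695] plate centre [ 0.6162 -0.0773] off (np.float64(0.008057600888553743), np.float64(-0.00012803421448345982))
tab (np.float64(0.12986364319194135), np.float64(0.06317149041738418))
line (np.float64(0.13114506288698616), np.float64(0.04279343024359119))
vial (np.float64(0.17074277943681726), np.float64(0.0022747242255859307))
ring (np.float64(0.09965988184663224), np.float64(-0.0012746158535577139))
side (np.float64(0.13129261236740966), np.float64(0.062424700402972634))
side (np.float64(0.14126282091407752), np.float64(0.035892781664552564))
[[-59 -61 -62 -61 -63 -62 -59 -62 -62 -63 -59]
 [-65 -56 -59 -61 -47 -24 -33 -55 -64 -62 -61]
 [-61 -65 -62 -24  53  84  50 -20 -63 -61 -60]
 [-60 -59 -58  -3  81 116  76  -9 -57 -65 -54]
 [-64 -60 -61 -27  57 102  92  23 -36 -31 -21]
 [-66 -60 -55 -27  43  82  77  31   2  -6  -7]
 [-45 -37 -27   4  47  67  65  26   1  -5  -5]
 [ -8  -7  -4   6  19  16  37  14  -4  -5  -7]
 [ -4  -4  -4  -1  -2  -1  34  25  -3  -4  -4]
 [ -4  -5  -5  -6  -5  -4  26  25   4  -6  -4]
 [ -6  -9  -7  -7  -9  -9   1   9   3  -2  -1]
 [ -8  -7  -6  -5  -2  -7  -7  -7  -5  -5  -1]]
```

The mark sits at station x ≈ 0.131 m, so the boom joint should end near 0.076. First I'll turn the tool to line its y axis up with the station and close the fingers.

```bash
python3 -m crank '[{"claw":1,"az":-1},{"claw":1,"az":-1},{"claw":1,"az":-1},{"claw":1,"az":-1},{"claw":1,"az":-1},{"claw":1,"az":-0.2},{"claw":1}]' 20
cat > rel.py <<'E'
import sys,numpy as np;from bench import r
from scipy.spatial.transform import Rotation as R
s=r.read_state();M=R.from_quat(s["eef_rot"])
g=np.array([float(a) for a in sys.argv[1:4]])
np.set_printoptions(precision=3,suppress=True)
print("pos",s["ee_pos"],"delta(units of 3cm)",M.inv().apply(g-s["ee_pos"])/.03,"tool y",M.apply([0,1,0]),"z",M.apply([0,0,1]),"yaw err az units",(np.degrees(np.arctan2(*M.apply([0,1,0])[[1,0]]))-104.4)/6,"F",s["ft_force"],s["time"],s["width"])
E
python3 rel.py .5812 .0606 .18
```

```text
pos [0.181 0.598 0.233] delta(units of 3cm) [-17.957 -13.278   1.78 ] tool y [ 0.29   0.957 -0.001] z [-0.    -0.001 -1.   ] yaw err az units -5.205057338506727 F [ 0.396 -0.196 -0.013] 0.1 0.08693300576265481invalid input at $[0]: expected keys claw, dx, dy, dz, ax, ay, az
```

Every row needs all seven keys.

```bash
python3 -m crank '[{"claw":1,"dx":0,"dy":0,"dz":0,"ax":0,"ay":0,"az":-1},{"claw":1,"dx":0,"dy":0,"dz":0,"ax":0,"ay":0,"az":-1},{"claw":1,"dx":0,"dy":0,"dz":0,"ax":0,"ay":0,"az":-1},{"claw":1,"dx":0,"dy":0,"dz":0,"ax":0,"ay":0,"az":-1},{"claw":1,"dx":0,"dy":0,"dz":0,"ax":0,"ay":0,"az":-1},{"claw":1,"dx":0,"dy":0,"dz":0,"ax":0,"ay":0,"az":-0.2},{"claw":1,"dx":0,"dy":0,"dz":0,"ax":0,"ay":0,"az":0}]' 20
python3 rel.py .5812 .0606 .18
```

```text
time: 0.68
ee_pos: [0.181, 0.5981, 0.2332]
eef_rot: [-0.124, 0.992, -0.0, -0.0]
ft_force: [0.1, 0.1, 1.4]
width: 0.0486
grip_force: 0.0
pos [0.181 0.598 0.233] delta(units of 3cm) [ -8.507 -20.652   1.781] tool y [-0.247  0.969 -0.   ] z [-0. -0. -1.] yaw err az units -0.019442899733268366 F [0.117 0.063 1.38 ] 0.6833 0.04858415165927029
```

```bash
python3 -m crank '[{"claw":1,"dx":-0.4,"dy":-0.94,"dz":0,"ax":0,"ay":0,"az":0},{"claw":1,"dx":-0.4,"dy":-0.94,"dz":0,"ax":0,"ay":0,"az":0},{"claw":1,"dx":-0.4,"dy":-0.94,"dz":0,"ax":0,"ay":0,"az":0},{"claw":1,"dx":-0.4,"dy":-0.94,"dz":0,"ax":0,"ay":0,"az":0},{"claw":1,"dx":-0.4,"dy":-0.94,"dz":0,"ax":0,"ay":0,"az":0},{"claw":1,"dx":-0.4,"dy":-0.94,"dz":0,"ax":0,"ay":0,"az":0},{"claw":1,"dx":-0.4,"dy":-0.94,"dz":0,"ax":0,"ay":0,"az":0},{"claw":1,"dx":-0.4,"dy":-0.94,"dz":0,"ax":0,"ay":0,"az":0}]' && python3 -m crank '[{"claw":1,"dx":-0.4,"dy":-0.94,"dz":0,"ax":0,"ay":0,"az":0},{"claw":1,"dx":-0.4,"dy":-0.94,"dz":0,"ax":0,"ay":0,"az":0},{"claw":1,"dx":-0.4,"dy":-0.94,"dz":0,"ax":0,"ay":0,"az":0},{"claw":1,"dx":-0.4,"dy":-0.94,"dz":0,"ax":0,"ay":0,"az":0},{"claw":1,"dx":-0.4,"dy":-0.94,"dz":0,"ax":0,"ay":0,"az":0},{"claw":1,"dx":-0.4,"dy":-0.94,"dz":0,"ax":0,"ay":0,"az":0},{"claw":1,"dx":-0.4,"dy":-0.94,"dz":0,"ax":0,"ay":0,"az":0},{"claw":1,"dx":-0.4,"dy":-0.94,"dz":0,"ax":0,"ay":0,"az":0}]'
python3 rel.py .5812 .0606 .15
```

```text
time: 1.35
ee_pos: [0.3306, 0.4022, 0.2336]
eef_rot: [-0.123, 0.992, 0.0, -0.0]
ft_force: [1.3, 0.3, -0.1]
width: 0.002
grip_force: 0.0
time: 2.02
ee_pos: [0.4796, 0.2075, 0.2337]
eef_rot: [-0.123, 0.992, 0.0, 0.0]
ft_force: [0.5, -0.5, -0.6]
width: 0.0006
grip_force: 0.0
pos [0.48  0.207 0.234] delta(units of 3cm) [-2.086 -5.576  2.787] tool y [-0.245  0.97   0.   ] z [ 0.  0. -1.] yaw err az units -0.04113928877368286 F [ 0.542 -0.509 -0.631] 2.0167 0.0005691765986139479
```

```bash
python3 -m crank '[{"claw":1,"dx":-0.35,"dy":-0.93,"dz":0.3,"ax":0,"ay":0,"az":0},{"claw":1,"dx":-0.35,"dy":-0.93,"dz":0.4,"ax":0,"ay":0,"az":0},{"claw":1,"dx":-0.35,"dy":-0.93,"dz":0.5,"ax":0,"ay":0,"az":0},{"claw":1,"dx":-0.35,"dy":-0.93,"dz":0.5,"ax":0,"ay":0,"az":0},{"claw":1,"dx":-0.35,"dy":-0.93,"dz":0.5,"ax":0,"ay":0,"az":0},{"claw":1,"dx":-0.34,"dy":-0.93,"dz":0.5,"ax":0,"ay":0,"az":0},{"claw":1,"dx":0,"dy":0,"dz":0,"ax":0,"ay":0,"az":0},{"claw":1,"dx":0,"dy":0,"dz":0,"ax":0,"ay":0,"az":0}]'
python3 rel.py .5812 .0606 .127
python3 - <<'E'
from bench import r;import cv2
c=r.camera("side")["color"][100:230,180:320]
cv2.imwrite("pics/b1.png",cv2.resize(c,None,fx=4,fy=4)[:,:,::-1])
E
```

```text
time: 2.68
ee_pos: [0.5811, 0.0602, 0.1514]
eef_rot: [-0.122, 0.993, -0.0, -0.001]
ft_force: [-0.6, 0.5, 0.7]
width: 0.0002
grip_force: 0.0
pos [0.581 0.06  0.151] delta(units of 3cm) [-0.007  0.014  0.812] tool y [-0.242  0.97  -0.001] z [-0.002 -0.001 -1.   ] yaw err az units -0.06678408255633883 F [-0.551  0.501  0.744] 2.6833 0.0001620453769974758
```

View pics/b1.png

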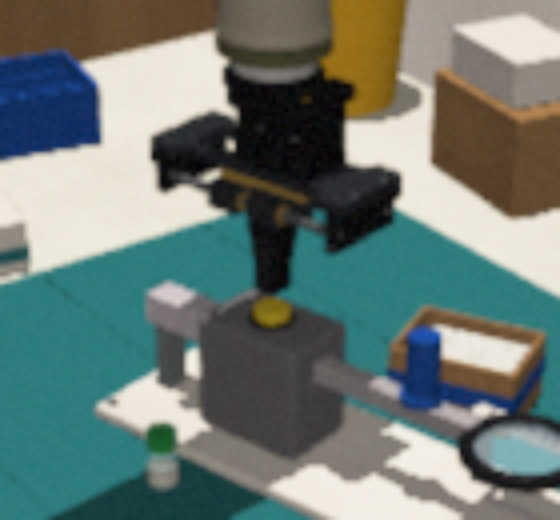

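The picture shows the closed fingertips at (272,285), directly above the button at (272,312), so I'll press.

```bash
python3 -m crank '[{"claw":1,"dx":0,"dy":0,"dz":0.3,"ax":0,"ay":0,"az":0},{"claw":1,"dx":0,"dy":0,"dz":0.2,"ax":0,"ay":0,"az":0},{"claw":1,"dx":0,"dy":0,"dz":0.1,"ax":0,"ay":0,"az":0},{"claw":1,"dx":0,"dy":0,"dz":0.1,"ax":0,"ay":0,"az":0},{"claw":1,"dx":0,"dy":0,"dz":0.06,"ax":0,"ay":0,"az":0}]'
python3 -m crank '[{"claw":1,"dx":0,"dy":0,"dz":0.06,"ax":0,"ay":0,"az":0},{"claw":1,"dx":0,"dy":0,"dz":0,"ax":0,"ay":0,"az":0},{"claw":1,"dx":0,"dy":0,"dz":0,"ax":0,"ay":0,"az":0}]'
```

```text
time: 3.15
ee_pos: [0.581, 0.0631, 0.1296]
eef_rot: [-0.125, 0.992, 0.0, -0.0]
ft_force: [-0.6, 1.9, 2.2]
width: 0.0007
grip_force: 1.2
time: 3.4
ee_pos: [0.5812, 0.062, 0.1279]
eef_rot: [-0.125, 0.992, -0.0, 0.0]
ft_force: [-0.8, -0.8, 0.6]
width: 0.0006
grip_force: 0.0
```

```bash
python3 -m crank '[{"claw":1,"dx":0,"dy":0,"dz":0.05,"ax":0,"ay":0,"az":0},{"claw":1,"dx":0,"dy":0,"dz":0.05,"ax":0,"ay":0,"az":0},{"claw":1,"dx":0,"dy":0,"dz":0,"ax":0,"ay":0,"az":0}]'
python3 -m crank '[{"claw":1,"dx":0,"dy":0,"dz":0.04,"ax":0,"ay":0,"az":0},{"claw":1,"dx":0,"dy":0,"dz":0,"ax":0,"ay":0,"az":0},{"claw":1,"dx":0,"dy":0,"dz":0,"ax":0,"ay":0,"az":0}]'
```

```text
time: 3.65
ee_pos: [0.5814, 0.0619, 0.1271]
eef_rot: [-0.125, 0.992, 0.0, 0.0]
ft_force: [-9.7, -1.5, 20.8]
width: 0.0007
grip_force: 10.1
time: 3.9
ee_pos: [0.5815, 0.0619, 0.127]
eef_rot: [-0.125, 0.992, 0.001, 0.001]
ft_force: [-13.9, -1.4, 30.2]
width: 0.0005
grip_force: 14.9
```

The button hit its hard stop with the TCP at 0.127, as expected. Next I lift, open and move over the knob.

```bash
python3 -m crank '[{"claw":1,"dx":0,"dy":0,"dz":-0.5,"ax":0,"ay":0,"az":0},{"claw":1,"dx":0,"dy":0,"dz":-1,"ax":0,"ay":0,"az":0},{"claw":0.5,"dx":0,"dy":0,"dz":-0.5,"ax":0,"ay":0,"az":0},{"claw":-1,"dx":0,"dy":0,"dz":0,"ax":0,"ay":0,"az":0},{"claw":-1,"dx":0,"dy":0,"dz":0,"ax":0,"ay":0,"az":0}]' 30
python3 rel.py .6158 -.079 .185
python3 - <<'E'
from bench import r;from h import *;import pickle
c=r.camera("side");d0=pickle.load(open("c0.pkl","rb"))["side"]
for x in(d0,c):print(blob(x,"y",(235,165,262,190))[:2])
cv2.imwrite("pics/b2.png",cv2.resize(c["color"][100:260,180:370],None,fx=4,fy=3.7)[:,:,::-1])
E
```

```text
time: 4.32
ee_pos: [0.5817, 0.062, 0.1843]
eef_rot: [-0.125, 0.992, 0.0, 0.001]
ft_force: [-1.0, 0.5, -1.1]
width: 0.0133
grip_force: 0.0
pos [0.582 0.062 0.184] delta(units of 3cm) [ 0.062 -4.835 -0.023] tool y [-0.248  0.969 -0.   ] z [ 0.002  0.    -1.   ] yaw err az units -0.00915175219760537 F [-0.95   0.543 -1.054] 4.3167 0.013264800681389985
(array([247.55769231, 177.15384615]), array([243, 174,  10,   7,  52], dtype=int32))
(array([247.5       , 178.61538462]), array([244, 177,   8,   4,  26], dtype=int32))
```

The button stays down: its visible yellow shrank from 52 to 26 pixels and its centre dropped.

```bash
python3 -m crank '[{"claw":-1,"dx":0.01,"dy":-0.97,"dz":0,"ax":0,"ay":0,"az":0},{"claw":-1,"dx":0.01,"dy":-0.97,"dz":0,"ax":0,"ay":0,"az":0},{"claw":-1,"dx":0.01,"dy":-0.97,"dz":0,"ax":0,"ay":0,"az":0},{"claw":-1,"dx":0.01,"dy":-0.97,"dz":0,"ax":0,"ay":0,"az":0},{"claw":-1,"dx":0.02,"dy":-0.96,"dz":0,"ax":0,"ay":0,"az":0},{"claw":-1,"dx":0,"dy":0,"dz":0,"ax":0,"ay":0,"az":0},{"claw":-1,"dx":0,"dy":0,"dz":0,"ax":0,"ay":0,"az":0}]'
python3 rel.py .6158 -.079 .122
python3 - <<'E'
from bench import r;import cv2
c=r.camera("side")["color"][90:240,210:370]
cv2.imwrite("pics/k1.png",cv2.resize(c,None,fx=4,fy=4)[:,:,::-1])
E
```

```text
time: 4.95
ee_pos: [0.6147, -0.0812, 0.1821]
eef_rot: [-0.123, 0.992, -0.0, -0.001]
ft_force: [-0.7, 1.1, -0.8]
width: 0.0633
grip_force: 0.0
pos [ 0.615 -0.081  0.182] delta(units of 3cm) [-0.058  0.062  2.004] tool y [-0.245  0.97  -0.   ] z [-0.002 -0.001 -1.   ] yaw err az units -0.04111579425086376 F [-0.7    1.133 -0.766] 4.95 0.06328496095708357
```

View pics/k1.png

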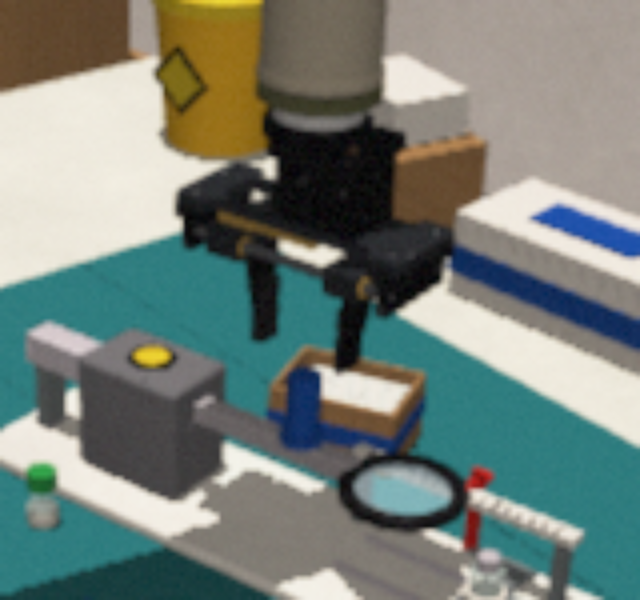

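The button at (153,356) is down, and the fingers at (263,335) and (350,362) straddle the knob at (303,372). I'll descend and grip.

```bash
python3 -m crank '[{"claw":-1,"dx":-0.05,"dy":0.05,"dz":0.6,"ax":0,"ay":0,"az":0},{"claw":-1,"dx":0,"dy":0,"dz":0.7,"ax":0,"ay":0,"az":0},{"claw":-1,"dx":0,"dy":0,"dz":0.7,"ax":0,"ay":0,"az":0},{"claw":-1,"dx":0,"dy":0,"dz":0,"ax":0,"ay":0,"az":0}]' 30
python3 -m crank '[{"claw":1,"dx":0,"dy":0,"dz":0,"ax":0,"ay":0,"az":0},{"claw":1,"dx":0,"dy":0,"dz":0,"ax":0,"ay":0,"az":0},{"claw":1,"dx":0,"dy":0,"dz":0,"ax":0,"ay":0,"az":0},{"claw":1,"dx":0,"dy":0,"dz":0,"ax":0,"ay":0,"az":0},{"claw":1,"dx":0,"dy":0,"dz":0,"ax":0,"ay":0,"az":0},{"claw":1,"dx":0,"dy":0,"dz":0,"ax":0,"ay":0,"az":0},{"claw":1,"dx":0,"dy":0,"dz":0,"ax":0,"ay":0,"az":0},{"claw":1,"dx":0,"dy":0,"dz":0,"ax":0,"ay":0,"az":0}]' 30
python3 rel.py .6158 -.079 .122
```

```text
time: 5.33
ee_pos: [0.6139, -0.0747, 0.1189]
eef_rot: [-0.126, 0.992, 0.001, -0.003]
ft_force: [-0.7, 1.0, 0.1]
width: 0.0856
grip_force: 0.0
time: 6.0
ee_pos: [0.6166, -0.0771, 0.1239]
eef_rot: [-0.125, 0.992, 0.0, 0.0]
ft_force: [-0.5, -0.1, 0.6]
width: 0.0421
grip_force: 0.0
pos [ 0.617 -0.077  0.124] delta(units of 3cm) [ 0.042 -0.055  0.062] tool y [-0.248  0.969  0.   ] z [ 0.  0. -1.] yaw err az units -0.005912047269570546 F [-0.492 -0.09   0.563] 6.0 0.04208410766228306
```

```bash
python3 -m crank '[{"claw":1,"dx":0,"dy":0,"dz":0,"ax":0,"ay":0,"az":0},{"claw":1,"dx":0,"dy":0,"dz":0,"ax":0,"ay":0,"az":0},{"claw":1,"dx":0,"dy":0,"dz":0,"ax":0,"ay":0,"az":0},{"claw":1,"dx":0,"dy":0,"dz":0,"ax":0,"ay":0,"az":0},{"claw":1,"dx":0,"dy":0,"dz":0,"ax":0,"ay":0,"az":0},{"claw":1,"dx":0,"dy":0,"dz":0,"ax":0,"ay":0,"az":0},{"claw":1,"dx":0,"dy":0,"dz":0,"ax":0,"ay":0,"az":0}]' 30
python3 rel.py .6158 -.079 .122
```

```text
time: 6.58
ee_pos: [0.617, -0.0789, 0.1238]
eef_rot: [-0.124, 0.992, -0.001, 0.001]
ft_force: [3.5, -5.7, -1.7]
width: 0.0251
grip_force: 30.0
pos [ 0.617 -0.079  0.124] delta(units of 3cm) [0.039 0.008 0.058] tool y [-0.247  0.969 -0.002] z [ 0.001 -0.002 -1.   ] yaw err az units -0.01833568169217396 F [ 3.51  -5.655 -1.654] 6.5833 0.025103278275196685
```

Gripped: width 25 mm, force 30 N. Now I draw about 72 mm, then check.

```bash
python3 -m crank '[{"claw":1,"dx":0,"dy":-0.3,"dz":0,"ax":0,"ay":0,"az":0},{"claw":1,"dx":0,"dy":-0.4,"dz":0,"ax":0,"ay":0,"az":0},{"claw":1,"dx":0,"dy":-0.4,"dz":0,"ax":0,"ay":0,"az":0},{"claw":1,"dx":0,"dy":-0.4,"dz":0,"ax":0,"ay":0,"az":0},{"claw":1,"dx":0,"dy":-0.4,"dz":0,"ax":0,"ay":0,"az":0},{"claw":1,"dx":0,"dy":-0.4,"dz":0,"ax":0,"ay":0,"az":0},{"claw":1,"dx":0,"dy":-0.1,"dz":0,"ax":0,"ay":0,"az":0},{"claw":1,"dx":0,"dy":0,"dz":0,"ax":0,"ay":0,"az":0}]' 30
python3 -m crank '[{"claw":1,"dx":0,"dy":0,"dz":0,"ax":0,"ay":0,"az":0},{"claw":1,"dx":0,"dy":0,"dz":0,"ax":0,"ay":0,"az":0},{"claw":1,"dx":0,"dy":0,"dz":0,"ax":0,"ay":0,"az":0}]'
python3 - <<'E'
from bench import r;import cv2,pickle
d={n:r.camera(n) for n in("side","top")};pickle.dump(d,open("c1.pkl","wb"))
p=r.read_state()["ee_pos"];print(p,((p[0]-.617)**2+(p[1]+.0789)**2)**.5)
cv2.imwrite("pics/m1.png",cv2.resize(d["side"]["color"][165:255,260:380],None,fx=6.6,fy=6.6,interpolation=cv2.INTER_CUBIC)[:,:,::-1])
cv2.imwrite("pics/m1t.png",cv2.resize(d["top"]["color"][140:200,255:345],None,fx=8,fy=8,interpolation=cv2.INTER_CUBIC)[:,:,::-1])
E
```

```text
time: 7.25
ee_pos: [0.6347, -0.1468, 0.1237]
eef_rot: [-0.125, 0.992, 0.0, 0.0]
ft_force: [0.0, 3.4, 3.3]
width: 0.0254
grip_force: 30.0
time: 7.5
ee_pos: [0.6344, -0.1457, 0.1237]
eef_rot: [-0.126, 0.992, 0.0, -0.0]
ft_force: [-0.9, 4.5, 2.2]
width: 0.0254
grip_force: 30.0
[ 0.63447405 -0.14584033  0.12374042] 0.06918345129881782
```

View pics/m1.png

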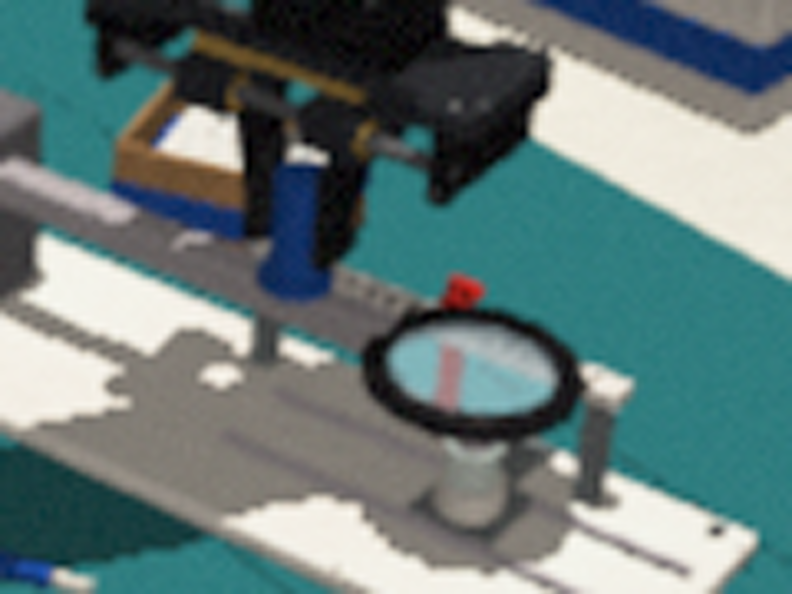

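View pics/m1t.png

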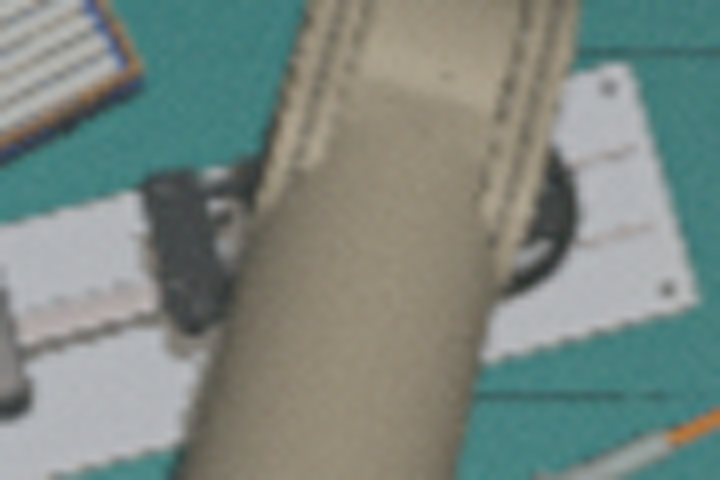

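The side view shows the ring centred near (472,372), short of the vial at (475,480) and tab at (463,292). The arm hides the mark in the top view. I'll measure the ring's actual travel in the side view before and after.

```bash
cat > ring.py <<'E'
import pickle,sys,numpy as np;from h import *
ex=np.array([.247,-.969]);ey=np.array([.969,.247]);O=np.array([.6143,-.0695])
def ring(c,box):
    x0,y0,x1,y1=box;g=c["color"][y0:y1,x0:x1]
    m=(cv2.resize(g,None,fx=4,fy=4,interpolation=cv2.INTER_CUBIC).max(2)<60).astype(np.uint8)
    m=cv2.morphologyEx(m,cv2.MORPH_OPEN,np.ones((5,5)))
    cs,_=cv2.findContours(m,cv2.RETR_EXTERNAL,cv2.CHAIN_APPROX_NONE);k=cv2.convexHull(max(cs,key=cv2.contourArea))
    e=cv2.fitEllipse(k);p=((e[0][0]+.5)/4-.5+x0,(e[0][1]+.5)/4-.5+y0)
    P=plane(c,p,.088)[:2]-O;return p,e[1],P@ex,P@ey
if __name__=="__main__":
    a=pickle.load(open("c0.pkl","rb"))["side"];b=pickle.load(open("c1.pkl","rb"))["side"]
    print(ring(a,(292,200,330,224)));print(ring(b,(313,208,352,234)))
    for c,bx in((a,(320,200,338,215)),(b,(322,203,338,213))):
        p,st,_=blob(c,"r",bx);P=plane(c,p,.078)[:2]-O;print("tab",p,st,P@ex,P@ey)
E
python3 ring.py
```

```text
((310.30603790283203, 212.59439373016357), (78.35301208496094, 128.60340881347656), np.float64(0.10661053026599877), np.float64(-0.007364059232750447))
((331.0674133300781, 221.28142929077148), (80.75713348388672, 135.10073852539062), np.float64(0.17503375531636753), np.float64(-0.007587570775507452))
tab [329.13043478 209.39130435] [326 207   7   6  23] 0.13248959003905633 0.05627500802148522
tab [329.42857143 209.19047619] [327 207   6   5  21] 0.13260947337436943 0.057793118109253944
```

Ring travel by camera is 68.4 mm and by the arm 69.2 mm. The mark calls for about 75.5 mm: the red line comes out at 0.131 both from the rays and as a fraction of the scale bar. I'll draw 6.5 mm more.

```bash
python3 -m crank '[{"claw":1,"dx":0,"dy":-0.1,"dz":0,"ax":0,"ay":0,"az":0},{"claw":1,"dx":0,"dy":-0.12,"dz":0,"ax":0,"ay":0,"az":0},{"claw":1,"dx":0,"dy":0,"dz":0,"ax":0,"ay":0,"az":0},{"claw":1,"dx":0,"dy":0,"dz":0,"ax":0,"ay":0,"az":0},{"claw":1,"dx":0,"dy":0,"dz":0,"ax":0,"ay":0,"az":0},{"claw":1,"dx":0,"dy":0,"dz":0,"ax":0,"ay":0,"az":0}]'
python3 - <<'E'
from bench import r;from ring import *
c=r.camera("side")
p=r.read_state()["ee_pos"];print(p,((p[0]-.617)**2+(p[1]+.0789)**2)**.5)
print(ring(c,(314,208,355,236)))
P=plane(c,(332,241.5),.016)[:2]-O;print("vial base",P@ex,P@ey)
cv2.imwrite("pics/m2.png",cv2.resize(c["color"][195:260,300:380],None,fx=9,fy=9,interpolation=cv2.INTER_CUBIC)[:,:,::-1])
E
```

```text
time: 8.1
ee_pos: [0.6363, -0.1528, 0.1238]
eef_rot: [-0.125, 0.992, 0.0, 0.0]
ft_force: [0.9, 4.6, 0.6]
width: 0.0252
grip_force: 30.0
[ 0.63625323 -0.15280219  0.12372411] 0.07636897953053122
((333.52259063720703, 222.35783863067627), (82.31458282470703, 136.6351776123047), np.float64(0.18297796460510088), np.float64(-0.007823776735642052))
vial base 0.18150796911953784 0.0006011512878034003
```

View pics/m2.png

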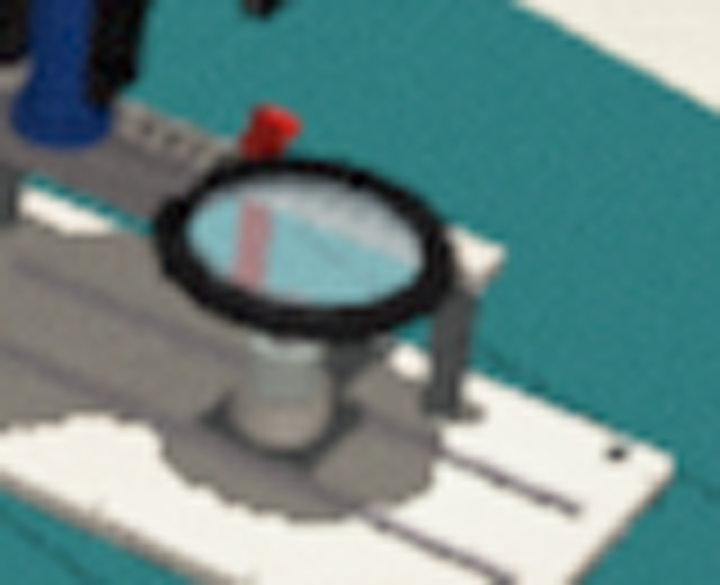

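The camera (76.4 mm) and the arm (76.4 mm) agree on the draw. The red line from the top view corresponds to 75.9 mm, so the pointer is inside the 5 mm tolerance. The picture shows the ring at (305,245) over the vial at (282,420), with the red tab unmoved at (270,130). I'll hand in while holding.

```bash
python3 -c "
from bench import r
print(r.close_job())"
```

```text
the job is handed in; nothing more can be done
None
```

I pressed the lock button home, drew the boom out about 76 mm to the red mark (measured at about 75.9 mm, 5 mm tolerance), and handed the job in with the gripper still holding the knob; the hand-in returned no verdict.

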